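Change over the boards in the UV steriliser

TASK

The red chopping board has finished in the UV steriliser: draw it straight up out of the slot by its edge, let the flap spring shut, and stand it in the empty slot of the wooden drying rack, right down and square. Then slide the freshly washed blue board up out of the rack and push it down past the steriliser's sprung flap until it is fully home. Lower the boards rather than dropping them, and leave the green and yellow boards and everything else on the counter where they are.

Things in the scene. Friction and masses are not known exactly. Their poses are not given: they have to be found in the camera images.
- steriliser: White UV board steriliser, 186 mm long (x), 72 wide, 96 high, fixed; origin under its centre. Mouth in the top: x -81 to 81, y -10 to 14 mm, closed by the flap. Guides with sloped tops 67 mm up lead into a channel 156 by 12 mm centred on x = y = 0, floor 16 mm up: a board fully home has its centre there, 81 mm up, and stands out 50 mm above the case. It and the rack may change places.
- flap (a joint): Dark steel light flap, 23 mm wide, in the steriliser's mouth, hinged along the mouth's long side at y = 14 mm. 0 = shut and level, 3 mm below the case top; grows as it swings down into the case, to 1.5. A light spring (under 2 N at its free edge) shuts it; a board pushed down on it swings it open, and it then leans on the board's side at about 1.1.
- rack: Drying rack of pale wood, fixed; origin under its centre. Two combs 16 mm thick at x = -42 and 42 mm run along y, 160 mm long, 69 high. Four slots along x, 12 mm wide, at y = -63, -21, 21, 63 mm, floor 16 mm up, straight to 54 mm, round tooth tops above. A board in a slot has its centre 81 mm up, upper edge at 146 mm. Three slots hold boards, one is empty; 34 mm between neighbouring boards.
- red_board_center (a point): Red plastic chopping board, 150 mm wide (x), 8 mm thick (y), 130 mm high (z), about 0.2 kg, standing on edge in the steriliser, square with it; this point is its centre, 65 mm below its upper edge. At least its upper 50 mm stands free. A 12 mm hanging hole lies in one upper corner.
- blue_board_center (a point): Blue plastic chopping board, 150 mm wide (x), 8 mm thick (y), 130 mm high (z), about 0.2 kg, standing on edge in a slot of the drying rack (which slot varies), square with it; this point is its centre, 65 mm below its upper edge. At least its upper 50 mm stands free. A 12 mm hanging hole lies in one upper corner.
- green_board_center (a point): Green plastic chopping board, 150 mm wide (x), 8 mm thick (y), 130 mm high (z), about 0.2 kg, standing on edge in a slot of the drying rack (which slot varies), square with it; this point is its centre, 65 mm below its upper edge. At least its upper 50 mm stands free. A 12 mm hanging hole lies in one upper corner.
- yellow_board_center (a point): Yellow plastic chopping board, 150 mm wide (x), 8 mm thick (y), 130 mm high (z), about 0.2 kg, standing on edge in a slot of the drying rack (which slot varies), square with it; this point is its centre, 65 mm below its upper edge. At least its upper 50 mm stands free. A 12 mm hanging hole lies in one upper corner.
- siphon_center (a point): Coffee siphon (glass bulb on a black stand with an upright grip), 184 by 113 mm and 247 mm high, standing between the steriliser and the rack; this point is in the middle of its 184 by 113 mm outline, 110 mm up; x runs along the 184 mm. Too tall to carry a board over at a normal height.
- creamer_center (a point): Small steel cream jug, 58 by 82 mm, 64 mm high; centre, 32 mm up.

How it is judged:
By the outcome, as a careful person would: the job done as asked, in the order asked, and still so for the second after the job is handed in, with the robot touching nothing.
It also fails if it takes over 69 s, if anything falls off the work surface, if the arm or the gripper's body presses on something with over 40 N, if the wrist force passes 120 N, or if a joint passes its speed limit or range.

ROBOT

A 6-joint arm with a two-finger parallel gripper is mounted at the origin on a cart in front of the work surface, level with it; the furniture and walls round the work are solid. World frame = base frame: x ahead of the robot, y to its left, z up, the work surface at z = 0. Lengths are in mm, angles in rad, forces in N, time in s.
With the tool pointing down it reaches from about 300 to 775 mm from the base axis. Payload 14.6 kg.
Tool frame: the origin (TCP) lies at the very end of the fingers, on their centre line; the grasp point (between the pads) lies 19 mm behind it; y points along the fingers, z is the direction in which the jaws open and shut, and the axes are right-handed (so a half turn about y gives the same grasp; the last joint's range is limited). The gripper opens to 94 mm and grips with 3 to 60 N. Pads are 16 mm wide; open, the fingers measure 119 mm over their backs; the gripper's body (75 mm by 177 mm) begins 78 mm behind the grasp point.
Start: joints at [1.232, 0.3, 1.521, -0, 1.321, -0.067], TCP at [147.654, 529.8, 205.446] pointing down, gripper open.
Joint ranges: [-3.03, 3.03], [-0.79, 2.21], [0.23, 2.52], [-1.04, 4.18], [0, 3.07], [-2.55, 2.55]. Speed limits (rad/s): [2.22, 2.22, 2.57, 3.14, 3.14, 3.14].

INTERFACE

Orientations are given as [roll, pitch, yaw] about the fixed x, y, z axes, in that order (R = Rz(yaw) Ry(pitch) Rx(roll)).
In Python, from cell import manip, imaging, ticket gives the robot as it stands.
- The arm moves only by the shell command python3 -m inch 'ROWS' [FORCE]. ROWS is JSON, a list of rows, each a list of 3 entries, a list of its own where there are three numbers: the turn, a rotation vector about the world's x, y, z in degrees, then the shift along the world's x, y, z in m, then the finger opening in m, from 0 to 0.094. In form: [[[wx, wy, wz], [tx, ty, tz], jaw], ...]. A call has exactly 10 rows; each row shifts and turns the commanded pose from where the row before left it; what a row does not reach is not made up. A row lasts 1/12 s, in which the tool goes at most 41.7 mm and 7.16 degrees, less where a joint would pass 70% of its speed; a pose out of reach is approached as far as the arm can. A call with a gripper value outside its range is refused whole. The fingers move at their own pace and stop on an object; FORCE is the grip in N (left out, the last holds). Time passes only in rows, so rows that do not move let the fingers close, or fill a call up. It gives the time, the measured TCP pose, the force and the opening at its end, in the units of the state.
- manip.read_state(): the state, without advancing time (a new reading comes with each control period).
- imaging.camera(name): name is "scene" or "side" or "wrist"; returns a dict with "pixels" (480x640x3 uint8, red, green, blue), "depth" (480x640 float32, mm along the optical axis (not along the pixel's ray), 0 where there is no reading), "mtx" (3x3 intrinsics, pixels), "pose" (4x4, takes a point from camera to world coordinates); the wrist camera has in their place "hand_eye" (4x4, takes a point from camera to tool coordinates, whose origin is the TCP and whose axes are the tool frame's). Camera axes: x right, y up, looking along -z (the intrinsics and any distortion apply to the point x, -y, -z); pixel columns grow to the right and rows downward; lengths in mm; the calibration is good to about 2 mm. A picture is of the moment at which its call begins: read the wrist's pose just before it.
- ticket.sign_off(): hands the job in, once; it reports no verdict.
The state is a dict: "clock": time; "joints": joint angles; "qd": joint speeds; "effort": joint torques, N m; "eef_pos": TCP position; "eef_rot": TCP orientation; "wrist_force": force on the tool from outside, world axes, zero at the start; "moment": the same for the moment, N m; "finger_gap": finger opening in mm.
Only numpy, scipy, OpenCV 4.12 (cv2) and the standard library are available. Lean on these libraries where they do the work, as an engineer would, in place of code of your own. Each camera call takes 0.05 s, during which the arm holds its last target. There are 200 camera calls.

## Working session

There is one attempt and no reset: what is moved stays moved. The work goes in short steps, Python scripts to look and compute and a shell command to move; the robot and the scene stay as the last step left them, time stands still between calls to the robot, and variables do not carry over. Pictures are saved under pics/ and viewed, on a budget of 10 in all, crops included, one or two more only if the job needs it, and the job is handed in when it is done.

```bash
ls; mkdir -p pics
cat > h.py <<'E'
import numpy as np,cv2
from cell import manip,imaging
def cam(n):
    c=imaging.camera(n); return c
def pts(c,T=None):
    # world point per pixel from depth
    T=c["pose"] if T is None else T
    K=np.array(c["mtx"]);v,u=np.mgrid[:480,:640]
    d=c["depth"].astype(float)
    P=np.stack([(u-K[0,2])/K[0,0]*d,-(v-K[1,2])/K[1,1]*d,-d],-1)
    T=np.array(T); return P@T[:3,:3].T+T[:3,3]
def save(c,f): cv2.imwrite(f,c["pixels"][...,::-1])
E
python3 - <<'E'
from h import *
s=manip.read_state();print(s)
a=cam("scene");b=cam("side")
for n,c in(("scene",a),("side",b)):
    save(c,f"pics/{n}0.png");np.savez(f"pics/{n}0.npz",**{k:c[k] for k in c});print(n,[k for k in c],np.round(c["pose"],3).tolist(),np.array(c["mtx"]).tolist())
E
```

```text
pics
{'clock': 0.0, 'joints': array([ 1.23239060e+00,  3.00516039e-01,  1.52157025e+00,  7.83102750e-06,
        1.32068073e+00, -6.66169873e-02]), 'qd': array([-0.00124793, -0.00058697, -0.000307  , -0.00019116, -0.00118753,
       -0.000873  ]), 'effort': array([ 6.50967522e-04, -5.31794250e+01, -3.52739525e+01,  7.08467234e-02,
        2.42924545e-02, -8.16665647e-05]), 'eef_pos': array([147.57554661, 529.56785347, 204.86625572]), 'eef_rot': array([-1.57196759e+00,  8.57433133e-05, -2.71790730e-01]), 'wrist_force': array([-0.25235288,  0.43418493,  0.43408877]), 'moment': array([-0.03412376, -0.02682909, -0.04735566]), 'finger_gap': 94.35969738089776}
scene ['pixels', 'depth', 'mtx', 'pose'] [[-0.998, -0.045, 0.034, 602.435], [0.052, -0.518, 0.854, 807.495], [-0.021, 0.854, 0.52, 602.301], [0.0, 0.0, 0.0, 1.0]] [[568.412875167418, 0.0, 316.6363449273122], [0.0, 568.412875167418, 247.95525153523963], [0.0, 0.0, 1.0]]
side ['pixels', 'depth', 'mtx', 'pose'] [[0.449, 0.766, -0.46, 190.745], [-0.894, 0.379, -0.24, -260.811], [-0.009, 0.519, 0.855, 829.704], [0.0, 0.0, 0.0, 1.0]] [[434.59044883857274, 0.0, 319.68450010332447], [0.0, 434.59044883857274, 240.60374153673362], [0.0, 0.0, 1.0]]
```

View pics/scene0.png

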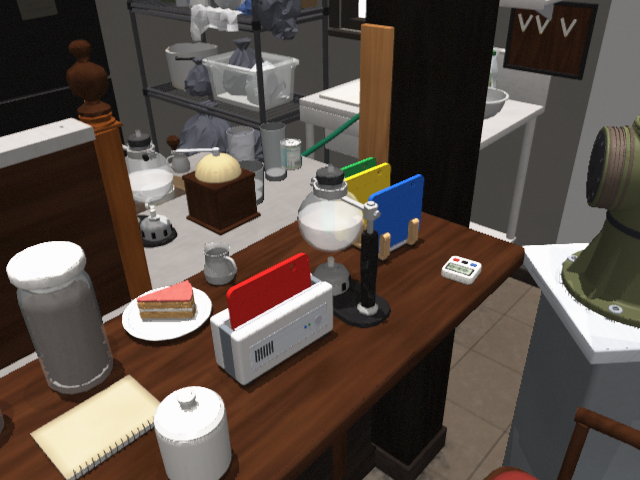

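View pics/side0.png

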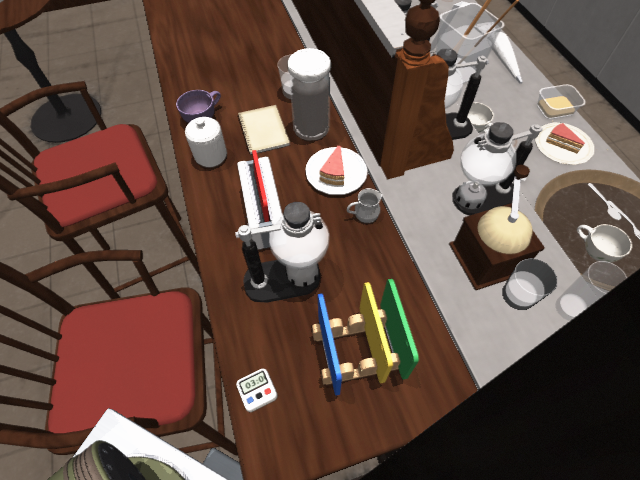

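The scene view shows the steriliser with the red board near (270,300), the siphon near (345,250), and the rack with blue at (400,210), yellow at (370,190) and green at (355,170). The side view shows the red board at (262,190), the siphon at (290,250), and blue, yellow and green at x=330, 377 and 398. The empty slot is between blue and yellow.

```bash
cat >> h.py <<'E'
HUE={"red":((0,170,110),(6,255,255)),"blue":((105,120,60),(125,255,255)),"green":((55,140,60),(80,255,255)),"yellow":((24,150,100),(34,255,255))}
def mask(c,k):
    m=cv2.inRange(cv2.cvtColor(c["pixels"],cv2.COLOR_RGB2HSV),*HUE[k])
    n,l,st,_=cv2.connectedComponentsWithStats(m); i=1+np.argmax(st[1:,4]); return (l==i)
E
python3 - <<'E'
from h import *
for n in("scene","side"):
    c=dict(np.load(f"pics/{n}0.npz"));P=pts(c)
    print(n)
    for k in HUE:
        m=mask(c,k)&(c["depth"]>0); v,u=np.nonzero(m);Q=P[m]
        # keep z sane
        g=(Q[:,2]>20)&(Q[:,2]<200);Q=Q[g]
        z99=np.percentile(Q[:,2],99)
        t=Q[Q[:,2]>z99-6]
        r=cv2.minAreaRect(Q[:,:2].astype(np.float32))
        A=Q[:,:2]-np.median(Q[:,:2],0);w,V=np.linalg.eigh(A.T@A);d=V[:,1];s=A@d
        print(k,m.sum(),"px",u.min(),u.max(),v.min(),v.max(),"z",np.percentile(Q[:,2],[1,50,99]).round(1),"rect",np.round(r[0],1),np.round(r[1],1),round(r[2],1),"top median",np.median(t,0).round(1),"dir",np.degrees(np.arctan2(d[1],d[0])).round(1),"ends",(np.median(Q[:,:2],0)+np.outer(np.percentile(s,[.5,99.5]),d)).round(1).tolist())
    # white case top & siphon extents
    for nm,lo,hi in(("z85-105",85,105),("z200-260",200,260),("z57-75",57,75),("z10-60",10,60)):
        m=(P[...,2]>lo)&(P[...,2]<hi)&(P[...,1]>200)&(P[...,1]<800)&(P[...,0]<700)&(P[...,0]>-500)
        im=np.zeros((480,640),np.uint8);im[m]=255
        cn,l,st,ce=cv2.connectedComponentsWithStats(im)
        for i in range(1,cn):
            if st[i,4]>150:
                q=P[l==i];print(nm,st[i].tolist(),q.min(0).round(),q.max(0).round(),cv2.minAreaRect(q[:,:2].astype(np.float32)))
E
```

```text
scene
red 3265 px 226 310 252 329 z [ 85.6 119.  146.8] rect [645.9 114.3] [151.7  15.7] 40.7 top median [651.2 118.7 145. ] dir -139.9 ends [[700.8, 164.8], [586.9, 68.8]]
blue 2367 px 368 423 174 252 z [ 22.   97.7 146.8] rect [ 408.  -163.8] [421.1  67.4] 62.5 top median [ 416.6 -153.3  145. ] dir -138.8 ends [[463.7, -109.6], [351.2, -208.1]]
green 322 px 341 375 158 176 z [125.2 137.4 147. ] rect [ 469.4 -273.1] [96.9 11.2] 36.7 top median [ 475.7 -267.2  145. ] dir -142.0 ends [[505.7, -243.0], [431.4, -301.2]]
yellow 1070 px 345 390 162 203 z [ 82.9 123.2 146.8] rect [ 455.2 -231.1] [131.4  14.2] 39.3 top median [ 458.2 -227.3  145.1] dir -141.5 ends [[501.8, -191.5], [405.9, -267.7]]
z10-60 [237, 358, 11, 26, 180] [682. 200.  11.] [695. 205.  60.] ((688.7196655273438, 202.41510009765625), (12.913969039916992, 4.739230155944824), 0.35465583205223083)
side
red 230 px 253 266 151 206 z [129.6 146.1 149.1] rect [641.5 110.6] [140.2   8.8] 39.8 top median [641.1 109.7 146.4] dir -140.2 ends [[693.0, 153.7], [587.7, 66.0]]
blue 645 px 318 341 294 394 z [ 31.  117.5 148.5] rect [ 410.3 -164.8] [147.3  17.2] 38.7 top median [ 436.6 -138.9  146.2] dir -141.4 ends [[461.8, -113.4], [347.8, -204.3]]
green 1351 px 382 417 279 378 z [ 29.4 100.4 147.5] rect [ 487.5 -257.8] [148.2   8.1] 38.7 top median [ 500.3 -244.1  145.4] dir -141.3 ends [[541.2, -211.0], [427.9, -301.6]]
yellow 12 px 387 392 360 364 z [140.1 142.6 146.7] rect [ 407.9 -267.4] [4.7 8.5] 13.7 top median [ 407.9 -267.3  142.6] dir 99.0 ends [[408.4, -271.4], [407.1, -263.1]]
```

Run:
```python
from h import *
H=np.full((600,800),-50.)  # x up 0..1200/… 2mm/px : x 0..1200 -> rows, y 800..-800 -> cols
C=np.zeros((600,800,3),np.uint8)
for n in("scene","side"):
    c=dict(np.load(f"pics/{n}0.npz"));P=pts(c)
    m=(c["depth"]>0)&(P[...,2]>-60);Q=P[m];col=c["pixels"][m]
    r=(600-Q[:,0]/2).astype(int);k=(400-Q[:,1]/2).astype(int)
    ok=(r>=0)&(r<600)&(k>=0)&(k<800)
    o=np.argsort(Q[ok][:,2]);r,k,z,col=r[ok][o],k[ok][o],Q[ok][o][:,2],col[ok][o]
    w=z>=H[r,k]; H[r[w],k[w]]=z[w]; 
    C[r[w],k[w]]=col[w]
    # siphon: points high near centre
    for lo,hi in((4,12),(20,60),(60,120),(120,200),(200,260)):
        s=(Q[:,2]>lo)&(Q[:,2]<hi)&(np.hypot(Q[:,0]-540,Q[:,1]+20)<115)
        # exclude steriliser
        d=np.array([np.cos(.695),np.sin(.695)]);e=np.array([-d[1],d[0]])
        R=Q[:,:2]-[645,114];s&=~((abs(R@d)<100)&(abs(R@e)<45))
        if s.sum()>20: print(n,lo,hi,s.sum(),Q[s].min(0).round(),Q[s].max(0).round(),[np.round(a,1) for a in cv2.minAreaRect(Q[s][:,:2].astype(np.float32))])
    print(n,"max z in arm area",[(x,y,float(np.max(Q[(abs(Q[:,0]-x)<50)&(abs(Q[:,1]-y)<50)][:,2],initial=-99).round())) for x in(50,150,250,350,450,550,650,750,850) for y in(-300,-200,-100,0,100,200,300)])
for x in range(0,1200,100):cv2.putText(C,str(x),(0,600-x//2),0,.35,(0,255,255),1);cv2.line(C,(0,600-x//2),(799,600-x//2),(90,90,90),1)
for y in range(-800,800,100):cv2.putText(C,str(y),(400-y//2,595),0,.35,(0,255,255),1);cv2.line(C,(400-y//2,0),(400-y//2,599),(90,90,90),1)
cv2.imwrite("pics/map.png",C[...,::-1])
```

```text
scene 4 12 1319 [ 450. -124.    4.] [547.  79.  12.] [array([514.2, -16.5]), array([ 96.9, 193.7]), np.float64(18.7)]
scene 20 60 1020 [476. -61.  20.] [579.  54.  60.] [array([521.3,  -2.7]), array([ 58.9, 135.6]), np.float64(40.1)]
scene 60 120 719 [475. -41.  60.] [591.  55. 120.] [array([528.5,   4.7]), array([ 57.1, 133.9]), np.float64(53.3)]
scene 120 200 3651 [475. -61. 120.] [601.  55. 200.] [array([530., -11.]), array([ 87.7, 150.2]), np.float64(65.3)]
scene 200 260 1087 [477. -65. 200.] [577.  54. 248.] [array([523.5,  -9.5]), array([ 50.6, 148.8]), np.float64(48.5)]
scene max z in arm area [(50, -300, -99.0), (50, -200, 3.0), (50, -100, 301.0), (50, 0, 303.0), (50, 100, 140.0), (50, 200, 2.0), (50, 300, -99.0), (150, -300, -99.0), (150, -200, 3.0), (150, -100, 283.0), (150, 0, 288.0), (150, 100, 15.0), (150, 200, 4.0), (150, 300, -99.0), (250, -300, 441.0), (250, -200, 4.0), (250, -100, 20.0), (250, 0, 18.0), (250, 100, -99.0), (250, 200, -99.0), (250, 300, -99.0), (350, -300, 440.0), (350, -200, 147.0), (350, -100, 19.0), (350, 0, 19.0), (350, 100, 3.0), (350, 200, -99.0)
[... 1730 characters left out ...]
0, 100, 5.0), (350, 200, -99.0), (350, 300, -99.0), (450, -300, 150.0), (450, -200, 150.0), (450, -100, 174.0), (450, 0, 214.0), (450, 100, 203.0), (450, 200, 5.0), (450, 300, -99.0), (550, -300, 147.0), (550, -200, 150.0), (550, -100, 237.0), (550, 0, 250.0), (550, 100, 148.0), (550, 200, 5.0), (550, 300, 4.0), (650, -300, 5.0), (650, -200, 6.0), (650, -100, 5.0), (650, 0, 99.0), (650, 100, 150.0), (650, 200, 148.0), (650, 300, 104.0), (750, -300, 132.0), (750, -200, 6.0), (750, -100, 68.0), (750, 0, 57.0), (750, 100, 98.0), (750, 200, 99.0), (750, 300, 130.0), (850, -300, 215.0), (850, -200, 161.0), (850, -100, 424.0), (850, 0, 58.0), (850, 100, 209.0), (850, 200, 209.0), (850, 300, 15.0)]
```

View pics/map.png

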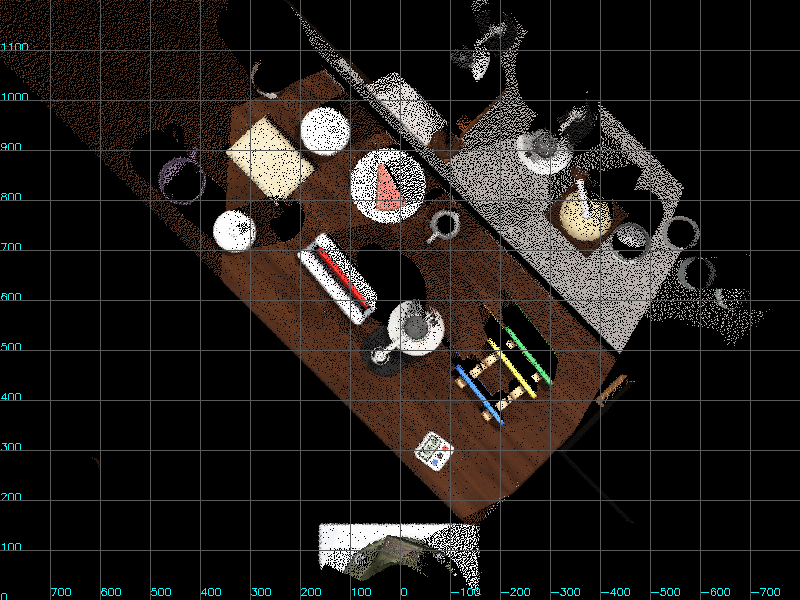

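The top-down map agrees with the text: steriliser at about (645,114) lying 40° to x, blue, an empty slot, yellow, green in the rack, and the siphon between them. I'll go above the red board with yaw -140°, which keeps joint 6 in range.

```bash
python3 -m inch '[[[0,0,-6.2],[0.0248,-0.0209,0.008],0.094],[[0,0,-6.2],[0.0248,-0.0209,0.008],0.094],[[0,0,-6.2],[0.0248,-0.0209,0.008],0.094],[[0,0,-6.2],[0.0248,-0.0209,0.008],0.094],[[0,0,-6.2],[0.0248,-0.0209,0.008],0.094],[[0,0,-6.2],[0.0248,-0.0209,0.008],0.094],[[0,0,-6.2],[0.0248,-0.0209,0.008],0.094],[[0,0,-6.2],[0.0248,-0.0209,0.008],0.094],[[0,0,-6.2],[0.0248,-0.0209,0.008],0.094],[[0,0,-6.2],[0.0248,-0.0209,0.008],0.094]]' 30
python3 -m inch '[[[0,0,-6.2],[0.0248,-0.0209,0.002],0.094],[[0,0,-6.2],[0.0248,-0.0209,0.002],0.094],[[0,0,-6.2],[0.0248,-0.0209,0.002],0.094],[[0,0,-6.2],[0.0248,-0.0209,0.002],0.094],[[0,0,-6.2],[0.0248,-0.0209,0.002],0.094],[[0,0,-6.2],[0.0248,-0.0209,0.002],0.094],[[0,0,-6.2],[0.0248,-0.0209,0.002],0.094],[[0,0,-6.2],[0.0248,-0.0209,0.002],0.094],[[0,0,-6.2],[0.0248,-0.0209,0.002],0.094],[[0,0,-6.2],[0.0248,-0.0209,0.002],0.094]]'
python3 -m inch '[[[0,0,-0.4],[0,0,0],0.094],[[0,0,0],[0,0,0],0.094],[[0,0,0],[0,0,0],0.094],[[0,0,0],[0,0,0],0.094],[[0,0,0],[0,0,0],0.094],[[0,0,0],[0,0,0],0.094],[[0,0,0],[0,0,0],0.094],[[0,0,0],[0,0,0],0.094],[[0,0,0],[0,0,0],0.094],[[0,0,0],[0,0,0],0.094]]'
cat >> h.py <<'E'
from scipy.spatial.transform import Rotation as R
def wrist():
    s=manip.read_state();c=cam("wrist")
    T=np.eye(4);T[:3,:3]=R.from_euler("xyz",s["eef_rot"]).as_matrix();T[:3,3]=s["eef_pos"]
    return s,c,T@np.array(c["hand_eye"])
E
python3 - <<'E'
from h import *
s,c,T=wrist();print(s["eef_pos"],s["eef_rot"],s["joints"]);save(c,"pics/w1.png");print(np.round(c["hand_eye"],2),c["mtx"])
P=pts(c,T);m=mask(c,"red")&(c["depth"]>0);Q=P[m];print(Q.shape,np.percentile(Q,[2,50,98],axis=0).round(1))
t=Q[Q[:,2]>140];print([np.round(a,1) for a in cv2.minAreaRect(t[:,:2].astype(np.float32))])
E
```

```text
clock: 0.93
eef_pos: [396.6, 319.5, 285.7]
eef_rot: [-1.571, -0.0, -1.359]
wrist_force: [0.6, 0.7, 0.1]
finger_gap: 93.7
clock: 1.77
eef_pos: [644.6, 110.5, 305.1]
eef_rot: [-1.571, -0.001, -2.441]
wrist_force: [-0.5, 0.3, 0.4]
finger_gap: 93.7
clock: 2.6
eef_pos: [643.6, 111.9, 305.5]
eef_rot: [-1.571, 0.0, -2.443]
wrist_force: [-0.9, 0.6, -0.5]
finger_gap: 93.9
[643.59600575 111.88081276 305.50656584] [-1.57078797e+00  6.23320374e-05 -2.44276701e+00] [1.16048616e-01 4.99481975e-01 1.01897820e+00 2.73654668e-05
 1.62307584e+00 9.88020732e-01]
[[   0.     -0.96   -0.29  -84.41]
 [   0.      0.29   -0.96 -179.35]
 [   1.      0.      0.     -0.42]
 [   0.      0.      0.      1.  ]] [[363.0831115    0.         313.27309251]
 [  0.         363.0831115  232.5627181 ]
 [  0.           0.           1.        ]]
(21141, 3) [[  66.4  180.3 -305.3]
 [ 258.9  369.4 -301.4]
 [ 434.8  550.9 -298.6]]
[array([0., 0.]), array([0., 0.]), np.float64(0.0)]
```

View pics/w1.png

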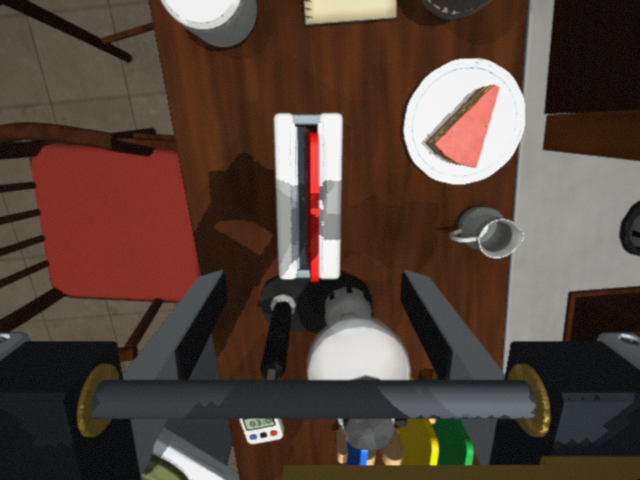

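The wrist view shows the steriliser from above, with the red board's edge at about column 316, rows 130 to 280, and the flap opening to its left. Next I measure the edge from the wrist rays.

```bash
cat >> h.py <<'E'
def rays(c,T,uv,z):
    K=np.array(c["mtx"]);uv=np.asarray(uv,float)
    d=np.stack([(uv[:,0]-K[0,2])/K[0,0],-(uv[:,1]-K[1,2])/K[1,1],-np.ones(len(uv))],-1)@np.array(T)[:3,:3].T
    o=np.array(T)[:3,3];return o+d*((z-o[2])/d[:,2])[:,None]
def board(c,T,k,near):
    "points of the board k, world, from depth, near xy"
    P=pts(c,T);m=cv2.inRange(cv2.cvtColor(c["pixels"],cv2.COLOR_RGB2HSV),*HUE[k])>0
    m&=(c["depth"]>0)&(np.hypot(P[...,0]-near[0],P[...,1]-near[1])<110)&(P[...,2]>20)
    return m,P
def edge(c,T,k,near,tol=5):
    m,P=board(c,T,k,near);z=np.percentile(P[m][:,2],98)
    t=m&(P[...,2]>z-tol);Q=P[t];r=cv2.minAreaRect(Q[:,:2].astype(np.float32))
    A=Q[:,:2]-Q[:,:2].mean(0);d=np.linalg.eigh(A.T@A)[1][:,1];d*=np.sign(d[0])
    return z,np.round(r[0],1),np.round(r[1],1),np.degrees(np.arctan2(d[1],d[0])).round(2),int(t.sum())
E
python3 - <<'E'
from h import *
s,c,T=wrist()
print("red",edge(c,T,"red",(645,112)))
for k,n in(("blue",(410,-164)),("yellow",(455,-231)),("green",(487,-258))):
    try: print(k,edge(c,T,k,n))
    except Exception as e: print(k,e)
P=pts(c,T);u=np.array([np.cos(.6985),np.sin(.6985)]);n=np.array([-u[1],u[0]])
W=(c["pixels"].min(2)>150)&(P[...,2]>90)&(P[...,2]<103)&(np.hypot(P[...,0]-645,P[...,1]-112)<120)
print("case",W.sum(),P[W].mean(0),[np.round(a,1) for a in cv2.minAreaRect(P[W][:,:2].astype(np.float32))])
m,_=board(c,T,"red",(645,112));v,uu=np.nonzero(m&(P[...,2]>140));X=rays(c,T,np.c_[uu,v],146)
print("ray",[np.round(a,1) for a in cv2.minAreaRect(X[:,:2].astype(np.float32))])
for nm in("scene","side"):
    c=dict(np.load(f"pics/{nm}0.npz"));print(nm,[(k,edge(c,c["pose"],k,q)) for k,q in(("red",(645,112)),("blue",(410,-164)),("yellow",(455,-231)),("green",(487,-258)))])
E
```

```text
red (np.float64(147.5809338052318), array([646.1, 113.1]), array([142.5,   7.1]), np.float64(40.1), 943)
blue (np.float64(147.13140335597058), array([ 454.1, -124.7]), array([22.1,  7.9]), np.float64(34.78), 101)
yellow (np.float64(147.21838173380834), array([ 510.6, -187.2]), array([29.6,  8.8]), np.float64(36.97), 159)
green (np.float64(147.01428913087997), array([ 534.9, -221. ]), array([29.3,  9. ]), np.float64(35.74), 153)
case 5756 [654.42384778 128.48670898  95.76954042] [array([642.8, 118.5]), array([184. ,  70.4]), np.float64(40.9)]
ray [array([646.6, 114.1]), array([144. ,   7.4]), np.float64(40.4)]
scene [('red', (np.float64(146.48991163746814), array([646.9, 113.1]), array([144. ,  12.7]), np.float64(40.06), 490)), ('blue', (np.float64(146.18388337637546), array([ 411.6, -159.7]), array([145.5,  10.7]), np.float64(38.66), 245)), ('yellow', (np.float64(146.4777263924825), array([ 458.6, -228.9]), array([123.3,  13.3]), np.float64(38.65), 176)), ('green', (np.float64(146.85838575078878), array([ 472. , -271.1]), array([90.4, 11.1]), np.float64(36.83), 96))]
side [('red', (np.float64(148.52443891493283), array([642.5, 110.7]), array([138.4,   8.1]), np.float64(40.03), 186)), ('blue', (np.float64(148.25897429988984), array([ 409.1, -160.3]), array([142. ,   8.4]), np.float64(37.85), 199)), ('yellow', (np.float64(147.97088852510706), array([ 461.6, -222.1]), array([143.5,   3.8]), np.float64(38.35), 51)), ('green', (np.float64(147.01381330571667), array([ 487.4, -257.9]), array([144.9,   8. ]), np.float64(38.19), 146))]
```

```bash
python3 -m inch '[[[0,0,0],[0.0015,0.001,-0.018],0.094],[[0,0,0],[0,0,-0.026],0.08],[[0,0,0],[0,0,-0.026],0.07],[[0,0,0],[0,0,-0.026],0.06],[[0,0,0],[0,0,-0.026],0.05],[[0,0,0],[0,0,-0.026],0.05],[[0,0,0],[0,0,-0.02],0.05],[[0,0,0],[0,0,-0.015],0.05],[[0,0,0],[0,0,-0.01],0.05],[[0,0,0],[0,0,0],0.05]]' 30
python3 -m inch '[[[0,0,0],[0,0,0],0.03],[[0,0,0],[0,0,0],0.02],[[0,0,0],[0,0,0],0.01],[[0,0,0],[0,0,0],0],[[0,0,0],[0,0,0],0],[[0,0,0],[0,0,0],0],[[0,0,0],[0,0,0],0],[[0,0,0],[0,0,0],0],[[0,0,0],[0,0,0],0],[[0,0,0],[0,0,0],0]]' 40
```

```text
clock: 3.53
eef_pos: [644.3, 112.7, 110.3]
eef_rot: [-1.573, -0.003, -2.443]
wrist_force: [0.9, -0.7, 0.2]
finger_gap: 50.0
clock: 4.37
eef_pos: [644.2, 114.1, 112.7]
eef_rot: [-1.574, -0.0, -2.443]
wrist_force: [-7.8, 6.1, 5.3]
finger_gap: 8.7
```

```bash
python3 -m inch '[[[0,0,0],[0,0,0.004],0],[[0,0,0],[0,0,0.008],0],[[0,0,0],[0,0,0.012],0],[[0,0,0],[0,0,0.015],0],[[0,0,0],[0,0,0.015],0],[[0,0,0],[0,0,0.015],0],[[0,0,0],[0,0,0.015],0],[[0,0,0],[0,0,0.015],0],[[0,0,0],[0,0,0.015],0],[[0,0,0],[0,0,0.015],0]]'
python3 -m inch '[[[0,0,0],[0,0,0.015],0],[[0,0,0],[0,0,0.015],0],[[0,0,0],[0,0,0.015],0],[[0,0,0],[0,0,0.010],0],[[0,0,0],[0,0,0.005],0],[[0,0,0],[0,0,0],0],[[0,0,0],[0,0,0],0],[[0,0,0],[0,0,0],0],[[0,0,0],[0,0,0],0],[[0,0,0],[0,0,0],0]]'
python3 - <<'E'
from h import *
s,c,T=wrist();print(s["eef_pos"],s["wrist_force"],s["moment"]);save(c,"pics/w2.png")
print(edge(c,T,"red",(645,113)))
b=cam("scene");save(b,"pics/s2.png");
m,P=board(b,b["pose"],"red",(645,113));Q=P[m];print(np.percentile(Q,[1,50,99],axis=0).round(1),edge(b,b["pose"],"red",(645,113)))
E
```

```text
clock: 5.2
eef_pos: [645.0, 112.8, 242.0]
eef_rot: [-1.571, -0.0, -2.443]
wrist_force: [-0.2, 0.2, -1.0]
finger_gap: 7.7
clock: 6.03
eef_pos: [645.1, 112.8, 300.8]
eef_rot: [-1.571, -0.001, -2.443]
wrist_force: [1.2, -0.6, -1.6]
finger_gap: 7.5
[645.05268553 112.80321866 300.77575019] [ 1.22201391 -0.55839203 -1.61819552] [-0.07417802  0.1050385  -0.00455796]
(np.float64(335.2061307027956), array([646.1, 114.6]), array([142.5,   7.7]), np.float64(40.17), 3888)
[[587.8  69.  205.9]
 [653.7 124.8 270.3]
 [703.3 163.7 333.8]] (np.float64(332.8575113690701), array([645.7, 114.9]), array([144.5,   9.2]), np.float64(39.73), 422)
```

View pics/s2.png

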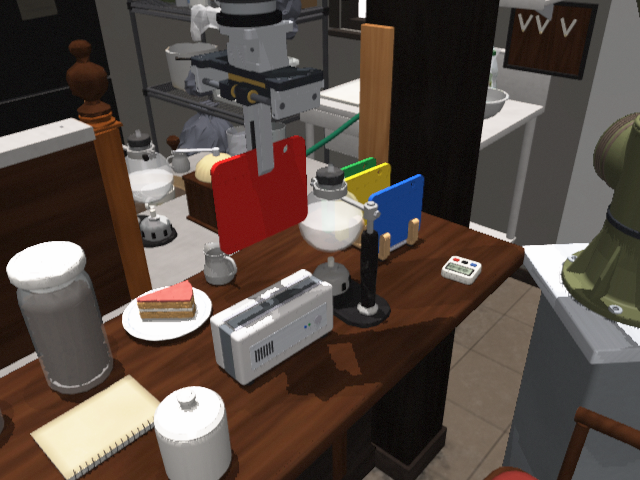

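The scene view shows the red board hanging square at (262,195) in the gripper, with the steriliser mouth closed behind it at (270,320). I'll carry it round the robot side of the siphon.

```bash
python3 -m inch '[[[0,0,0],[-0.0161,0.0191,0],0],[[0,0,0],[-0.0161,0.0191,0],0],[[0,0,0],[-0.0161,0.0191,0],0],[[0,0,0],[-0.0161,0.0191,0],0],[[0,0,0],[-0.0199,-0.0167,0],0],[[0,0,0],[-0.0199,-0.0167,0],0],[[0,0,0],[-0.0199,-0.0167,0],0],[[0,0,0],[-0.0199,-0.0167,0],0],[[0,0,0],[-0.0199,-0.0167,0],0],[[0,0,0],[-0.0199,-0.0167,0],0]]'
python3 -m inch '[[[0,0,0],[-0.0199,-0.0167,0],0],[[0,0,0],[-0.0199,-0.0167,0],0],[[0,0,0],[-0.0199,-0.0167,0],0],[[0,0,0],[-0.0199,-0.0167,0],0],[[0,0,0],[-0.0199,-0.0167,0],0],[[0,0,0],[-0.0199,-0.0167,0],0],[[0,0,0],[0,0,0],0],[[0,0,0],[0,0,0],0],[[0,0,0],[0,0,0],0],[[0,0,0],[0,0,0],0]]'
python3 -m inch '[[[0,0,-0.2],[0.0116,-0.0226,0],0],[[0,0,-0.2],[0.0116,-0.0226,0],0],[[0,0,-0.2],[0.0116,-0.0226,0],0],[[0,0,-0.2],[0.0116,-0.0226,0],0],[[0,0,-0.2],[0.0116,-0.0226,0],0],[[0,0,-0.2],[0.0116,-0.0226,0],0],[[0,0,-0.2],[0.0116,-0.0226,0],0],[[0,0,-0.2],[0.0116,-0.0226,0],0],[[0,0,0],[0,0,0],0],[[0,0,0],[0,0,0],0]]'
cat > rk.py <<'E'
from h import *
s,c,T=wrist();print(s["eef_pos"],s["eef_rot"],s["joints"].round(2));save(c,"pics/w3.png")
np.savez("pics/w3.npz",T=T,**{k:c[k] for k in c})
P=pts(c,T)
for k,q,lo,hi in(("red",s["eef_pos"],300,345),("blue",(410,-162),138,152),("yellow",(461,-224),138,152),("green",(487,-258),138,152)):
    m,_=board(c,T,k,q);t=m&(P[...,2]>lo)&(P[...,2]<hi)
    if t.sum()<30: print(k,t.sum());continue
    Q=P[t][:,:2];r=cv2.minAreaRect(Q.astype(np.float32));A=Q-Q.mean(0);d=np.linalg.eigh(A.T@A)[1][:,1];d*=np.sign(d[0])
    print(k,t.sum(),np.median(P[t][:,2]).round(1),np.round(r[0],1),np.round(r[1],1),"mean",Q.mean(0).round(1),"ang",np.degrees(np.arctan2(d[1],d[0])).round(2))
E
python3 rk.py
```

```text
clock: 6.97
eef_pos: [460.2, 88.4, 301.4]
eef_rot: [-1.571, 0.0, -2.443]
wrist_force: [-0.6, 0.4, -1.1]
finger_gap: 7.7
clock: 7.8
eef_pos: [342.4, -10.8, 301.4]
eef_rot: [-1.571, -0.0, -2.442]
wrist_force: [-0.0, -0.5, -1.4]
finger_gap: 7.9
clock: 8.63
eef_pos: [435.3, -192.2, 300.3]
eef_rot: [-1.573, -0.001, -2.471]
wrist_force: [0.3, 0.5, -1.8]
finger_gap: 7.8
[ 435.34076008 -192.17281785  300.34125793] [-1.57287966e+00 -7.82059091e-04 -2.47133560e+00] [-0.49  0.07  1.57  0.    1.5   0.41]
red 4438 333.6 [ 437.5 -189.8] [144.7   8. ] mean [ 452.  -178.4] ang 38.36
blue 1271 146.0 [ 409.5 -160.4] [148.6   8.3] mean [ 410.3 -160.3] ang 38.26
yellow 1173 145.9 [ 465.2 -223.3] [146.5   8.2] mean [ 461.8 -225.3] ang 38.62
green 1461 145.7 [ 489.7 -257.2] [146.6   8.4] mean [ 491.8 -254.7] ang 38.46
```

View pics/w3.png

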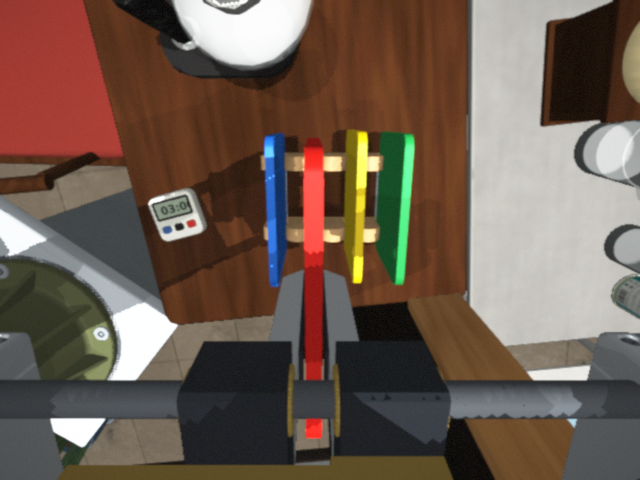

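The wrist view shows the red board centred over the gap between blue (column 275) and yellow (column 355), with green at column 400. The slot sits about 1 mm further in -n, so I'll correct that, lower partway and check.

```bash
python3 -m inch '[[[0,0,0],[0.0007,-0.0009,-0.005],0],[[0,0,0],[0,0,-0.015],0],[[0,0,0],[0,0,-0.018],0],[[0,0,0],[0,0,-0.02],0],[[0,0,0],[0,0,-0.02],0],[[0,0,0],[0,0,-0.02],0],[[0,0,0],[0,0,-0.015],0],[[0,0,0],[0,0,-0.01],0],[[0,0,0],[0,0,-0.003],0],[[0,0,0],[0,0,0],0]]'
sed -i 's/300,345/200,215/; s/w3/w4/g' rk.py; python3 rk.py
python3 - <<'E'
from h import *
for n in("scene","side"):
    b=cam(n);P=pts(b)
    for k,q,lo,hi in(("red",(436,-193),195,215),("blue",(410,-162),138,152),("yellow",(461,-224),138,152),("green",(487,-258),138,152)):
        m,_=board(b,b["pose"],k,q);t=m&(P[...,2]>lo)&(P[...,2]<hi)
        if t.sum()>30:
            r=cv2.minAreaRect(P[t][:,:2].astype(np.float32));print(n,k,t.sum(),np.round(r[0],1),np.round(r[1],1),"n",np.percentile(P[t][:,:2]@[-.621,.784],[5,50,95]).round(1),"z",np.percentile(P[m][:,2],[1,99]).round(1))
E
```

```text
clock: 9.52
eef_pos: [435.4, -192.4, 175.3]
eef_rot: [-1.571, -0.0, -2.47]
wrist_force: [-0.1, 1.0, -1.3]
finger_gap: 7.6
[ 435.41223154 -192.4345994   175.26882012] [-1.57126982e+00 -1.67541555e-04 -2.47024688e+00] [-0.49  0.16  1.76  0.    1.22  0.41]
red 3089 208.5 [ 437.1 -190.2] [144.9   8.4] mean [ 440.6 -187.7] ang 38.35
blue 2638 146.0 [ 417.3 -154.3] [128.6   8.5] mean [ 417.3 -155.1] ang 38.2
yellow 2248 145.8 [ 470.3 -219.3] [134.2   8.4] mean [ 465.5 -222. ] ang 38.71
green 3634 145.7 [ 489.5 -257.4] [147.1   9.1] mean [ 493.3 -253.1] ang 38.58
scene red 337 [ 437.2 -191.5] [148.8  12.5] n [-424.1 -418.9 -416.7] z [117.4 209.5]
scene blue 296 [ 411.  -160.4] [145.1  12.4] n [-382.6 -378.1 -376.1] z [ 23.4 146.6]
scene yellow 33 [ 498.5 -198.3] [23.9  9.8] n [-468.9 -462.7 -459.6] z [ 27.8 147.2]
scene green 47 [ 496.4 -251.7] [29.9 10.1] n [-509.8 -503.5 -501.2] z [125.7 147.8]
side red 240 [ 402.9 -217.7] [66.3  8.4] n [-424.5 -420.6 -417.2] z [ 91.7 212.1]
side blue 333 [ 390.3 -175.3] [100.6   8.2] n [-383.2 -379.4 -375.9] z [ 33.1 148.9]
side yellow 31 [ 434.4 -243.8] [77.2  7.1] n [-466.6 -460.2 -459.6] z [107.7 148. ]
side green 109 [ 476.  -266.8] [118.1   7.1] n [-507.4 -502.1 -501.6] z [ 29.9 146.1]
```

```bash
python3 -m inch '[[[0,0,0],[0.0006,-0.0008,0],0],[[0,0,0],[0,0,-0.005],0],[[0,0,0],[0,0,-0.005],0],[[0,0,0],[0,0,-0.005],0],[[0,0,0],[0,0,-0.005],0],[[0,0,0],[0,0,-0.005],0],[[0,0,0],[0,0,-0.005],0],[[0,0,0],[0,0,0],0],[[0,0,0],[0,0,0],0],[[0,0,0],[0,0,0],0]]'
```

```text
clock: 10.5
eef_pos: [436.2, -193.7, 145.6]
eef_rot: [-1.571, 0.0, -2.471]
wrist_force: [-0.4, 0.1, -0.8]
finger_gap: 7.7
```

```bash
python3 -m inch '[[[0,0,0],[0,0,-0.005],0],[[0,0,0],[0,0,-0.005],0],[[0,0,0],[0,0,-0.005],0],[[0,0,0],[0,0,-0.005],0],[[0,0,0],[0,0,-0.005],0],[[0,0,0],[0,0,-0.003],0],[[0,0,0],[0,0,-0.002],0],[[0,0,0],[0,0,-0.001],0],[[0,0,0],[0,0,0],0],[[0,0,0],[0,0,0],0]]'
```

```text
clock: 11.33
eef_pos: [436.1, -193.8, 114.6]
eef_rot: [-1.571, 0.0, -2.471]
wrist_force: [0.2, -0.1, -1.8]
finger_gap: 7.8
```

```bash
python3 -m inch '[[[0,0,0],[0,0,-0.001],0],[[0,0,0],[0,0,-0.001],0],[[0,0,0],[0,0,-0.0005],0],[[0,0,0],[0,0,-0.0005],0],[[0,0,0],[0,0,0],0],[[0,0,0],[0,0,0],0],[[0,0,0],[0,0,0],0],[[0,0,0],[0,0,0],0],[[0,0,0],[0,0,0],0],[[0,0,0],[0,0,0],0]]'
```

```text
clock: 12.17
eef_pos: [436.4, -193.9, 112.7]
eef_rot: [-1.57, 0.001, -2.471]
wrist_force: [-4.7, 1.4, 13.6]
finger_gap: 7.6
```

The upward force of 13.6 N at the seated height shows the board is on the floor. I'll release with a small opening, because neighbouring boards are 34 mm away, then rise and check.

```bash
python3 -m inch '[[[0,0,0],[0,0,0.0005],0],[[0,0,0],[0,0,0.0005],0.012],[[0,0,0],[0,0,0],0.018],[[0,0,0],[0,0,0],0.026],[[0,0,0],[0,0,0],0.026],[[0,0,0],[0,0,0],0.026],[[0,0,0],[0,0,0.01],0.026],[[0,0,0],[0,0,0.02],0.026],[[0,0,0],[0,0,0.025],0.026],[[0,0,0],[0,0,0.01],0.026]]'
python3 -m inch '[[[0,0,0],[0,0,0.02],0.03],[[0,0,0],[-0.0066,0.0083,0],0.03],[[0,0,0],[-0.0066,0.0083,0],0.03],[[0,0,0],[-0.0066,0.0083,0],0.03],[[0,0,0],[-0.0066,0.0084,0],0.03],[[0,0,0],[0,0,0],0.03],[[0,0,0],[0,0,0],0.03],[[0,0,0],[0,0,0],0.03],[[0,0,0],[0,0,0],0.03],[[0,0,0],[0,0,0],0.03]]'
sed -i 's/200,215/138,152/; s/w4/w5/g; s/s\["eef_pos"\],138/(436,-193),138/' rk.py; python3 rk.py
python3 - <<'E'
from h import *
for n in("scene","side"):
    b=cam(n);save(b,f"pics/{n}5.png");P=pts(b)
    for k,q in(("red",(436,-193)),("blue",(410,-162)),("yellow",(461,-224)),("green",(487,-258))):
        m,_=board(b,b["pose"],k,q)
        if m.sum()>30:
            t=P[m];z=np.percentile(t[:,2],99);e=t[t[:,2]>z-5];print(n,k,m.sum(),"z99",z.round(1),"n",np.median(e[:,:2]@[-.621,.784]).round(1),"low n",np.median(t[t[:,2]<z-30][:,:2]@[-.621,.784]).round(1))
E
```

```text
clock: 13.0
eef_pos: [436.9, -194.1, 180.8]
eef_rot: [-1.567, 0.001, -2.471]
wrist_force: [0.5, -1.0, 0.2]
finger_gap: 26.0
clock: 13.83
eef_pos: [409.8, -160.6, 197.3]
eef_rot: [-1.571, -0.0, -2.471]
wrist_force: [-0.6, -0.2, -0.9]
finger_gap: 30.3
[ 409.79093968 -160.5986235   197.25897132] [-1.57105251e+00 -1.18927959e-04 -2.47112226e+00] [-0.46  0.06  1.82  0.    1.26  0.44]
red 1606 145.8 [ 448.7 -183. ] [117.4   8.5] mean [ 448.7 -182.5] ang 39.34
blue 1545 146.0 [ 410.4 -159.7] [146.    7.9] mean [ 403.6 -165.1] ang 38.44
yellow 3203 145.7 [ 464.8 -223.6] [147.4   9.2] mean [ 469.9 -218.4] ang 38.35
green 3582 145.5 [ 489.6 -257.5] [147.    9.5] mean [ 494.1 -252.4] ang 38.35
scene red 748 z99 147.4 n -420.7 low n -419.7
scene blue 2316 z99 146.5 n -378.7 low n -377.6
scene yellow 516 z99 147.1 n -462.8 low n -463.9
scene green 323 z99 146.9 n -504.6 low n nan
side red 366 z99 148.7 n -421.8 low n -418.4
side blue 702 z99 149.0 n -379.5 low n -375.9
side yellow 49 z99 148.2 n -459.9 low n nan
side green 1096 z99 146.8 n -501.9 low n -501.9
  return _methods._mean(a, axis=axis, dtype=dtype,
  ret = ret.dtype.type(ret / rcount)
```

View pics/side5.png

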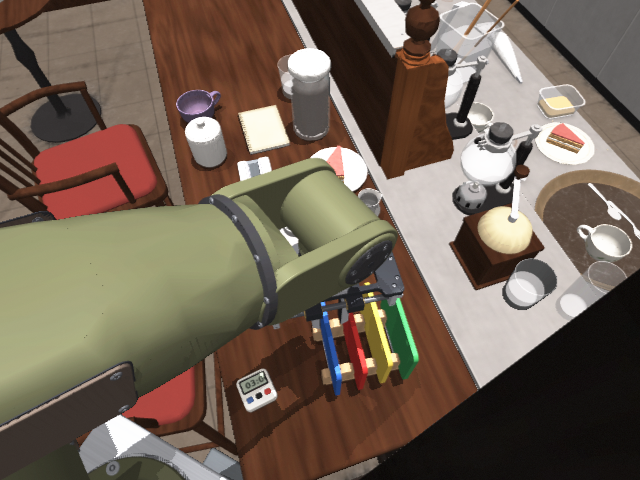

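The side view shows red standing between blue (330,345) and yellow (377,345), and its top is level with the others at 145.8 mm. The tool is centred over blue, so I'll descend and grip.

```bash
python3 -m inch '[[[0,0,0],[0,0,-0.01],0.03],[[0,0,0],[0,0,-0.015],0.03],[[0,0,0],[0,0,-0.015],0.03],[[0,0,0],[0,0,-0.015],0.03],[[0,0,0],[0,0,-0.015],0.03],[[0,0,0],[0,0,-0.01],0.03],[[0,0,0],[0,0,-0.005],0.03],[[0,0,0],[0,0,0],0.03],[[0,0,0],[0,0,0],0.02],[[0,0,0],[0,0,0],0.012]]' 40
python3 -m inch '[[[0,0,0],[0,0,0],0],[[0,0,0],[0,0,0],0],[[0,0,0],[0,0,0],0],[[0,0,0],[0,0,0],0],[[0,0,0],[0,0,0],0],[[0,0,0],[0,0,0.003],0],[[0,0,0],[0,0,0.004],0],[[0,0,0],[0,0,0.006],0],[[0,0,0],[0,0,0.01],0],[[0,0,0],[0,0,0.01],0]]'
```

```text
clock: 14.82
eef_pos: [410.0, -160.6, 113.1]
eef_rot: [-1.57, 0.0, -2.471]
wrist_force: [0.3, -0.4, 0.4]
finger_gap: 19.7
clock: 15.65
eef_pos: [409.6, -160.4, 146.4]
eef_rot: [-1.571, -0.0, -2.471]
wrist_force: [0.0, -1.0, -2.7]
finger_gap: 7.8
```

```bash
python3 -m inch '[[[0,0,0],[0,0,0.015],0],[[0,0,0],[0,0,0.02],0],[[0,0,0],[0,0,0.02],0],[[0,0,0],[0,0,0.02],0],[[0,0,0],[0,0,0.02],0],[[0,0,0],[0,0,0.02],0],[[0,0,0],[0,0,0.02],0],[[0,0,0],[0,0,0.014],0],[[0,0,0],[0,0,0.005],0],[[0,0,0],[0,0,0],0]]'
python3 -m inch '[[[0,0,0.2],[-0.0085,0.0187,0],0],[[0,0,0.2],[-0.0085,0.0187,0],0],[[0,0,0.2],[-0.0085,0.0187,0],0],[[0,0,0.2],[-0.0085,0.0187,0],0],[[0,0,0.2],[-0.0085,0.0187,0],0],[[0,0,0.2],[-0.0085,0.0187,0],0],[[0,0,0.2],[-0.0085,0.0187,0],0],[[0,0,0.2],[-0.0085,0.0187,0],0],[[0,0,0],[0,0,0],0],[[0,0,0],[0,0,0],0]]'
python3 -m inch '[[[0,0,0],[0.0199,0.0167,0],0],[[0,0,0],[0.0199,0.0167,0],0],[[0,0,0],[0.0199,0.0167,0],0],[[0,0,0],[0.0199,0.0167,0],0],[[0,0,0],[0.0199,0.0167,0],0],[[0,0,0],[0.0199,0.0167,0],0],[[0,0,0],[0.0199,0.0167,0],0],[[0,0,0],[0.0199,0.0167,0],0],[[0,0,0],[0.0199,0.0167,0],0],[[0,0,0],[0.0199,0.0167,0],0]]'
python3 -m inch '[[[0,0,0],[0.0199,0.0167,0],0],[[0,0,0],[0.0199,0.0167,0],0],[[0,0,0],[0,0,0],0],[[0,0,0],[0.0161,-0.0191,0],0],[[0,0,0],[0.0161,-0.0191,0],0],[[0,0,0],[0.0161,-0.0191,0],0],[[0,0,0],[0.0161,-0.0191,0],0],[[0,0,0],[0,0,0],0],[[0,0,0],[0,0,0],0],[[0,0,0],[0,0,0],0]]'
python3 - <<'E'
from h import *
s,c,T=wrist();print(s["eef_pos"],s["eef_rot"],s["wrist_force"]);save(c,"pics/w6.png");P=pts(c,T)
print("blue wrist",edge(c,T,"blue",(645,113)))
b=cam("scene");save(b,"pics/s6.png");print("blue scene",edge(b,b["pose"],"blue",(645,113)))
Z=(P[...,2]>88)&(P[...,2]<101)&(np.hypot(P[...,0]-645,P[...,1]-113)<115)
u=np.array([np.cos(.7),np.sin(.7)]);n=np.array([-u[1],u[0]]);X=P[...,:2]@np.c_[u,n]
br=c["pixels"].min(2)
W=Z&(br>110);D=Z&(br<=110)
print("top rows n hist (along middle |u|<60):")
o=np.array([645,113])@np.c_[u,n]
for nm,M in(("bright",W),("dark",D)):
    q=X[M]-o; q=q[abs(q[:,0]-40)<30]; h,e=np.histogram(q[:,1],bins=np.arange(-44,46,2)); print(nm,dict(zip(e[:-1].astype(int).tolist(),h.tolist())))
q=X[W]-o;print("u range",np.percentile(q[:,0],[.5,99.5]))
E
```

```text
clock: 16.48
eef_pos: [409.8, -160.5, 300.9]
eef_rot: [-1.569, 0.001, -2.471]
wrist_force: [-0.1, 0.0, -1.6]
finger_gap: 7.3
clock: 17.32
eef_pos: [341.3, -10.4, 299.0]
eef_rot: [-1.571, -0.0, -2.441]
wrist_force: [0.8, 0.2, -1.8]
finger_gap: 7.9
clock: 18.15
eef_pos: [542.0, 156.1, 298.2]
eef_rot: [-1.571, -0.001, -2.444]
wrist_force: [0.8, -1.4, -1.4]
finger_gap: 7.9
clock: 18.98
eef_pos: [644.8, 112.7, 298.6]
eef_rot: [-1.572, -0.001, -2.444]
wrist_force: [0.1, 0.0, -1.8]
finger_gap: 8.0
[644.77546239 112.70255116 298.63610309] [-1.57151436e+00 -9.35196132e-04 -2.44369870e+00] [ 0.05631217  0.04886881 -1.83043667]
blue wrist (np.float64(332.94238822922), array([644.7, 113.5]), array([142.3,   8.1]), np.float64(40.17), 3292)
blue scene (np.float64(331.2803666203975), array([644.8, 115.1]), array([143.8,  11. ]), np.float64(40.04), 449)
top rows n hist (along middle |u|<60):
bright {-44: 0, -42: 0, -40: 0, -38: 0, -36: 0, -34: 0, -32: 0, -30: 65, -28: 105, -26: 108, -24: 109, -22: 110, -20: 102, -18: 106, -16: 116, -14: 113, -12: 116, -10: 34, -8: 8, -6: 0, -4: 0, -2: 0, 0: 0, 2: 0, 4: 0, 6: 1, 8: 5, 10: 0, 12: 0, 14: 0, 16: 0, 18: 105, 20: 112, 22: 112, 24: 108, 26: 114, 28: 115, 30: 108, 32: 107, 34: 112, 36: 104, 38: 103, 40: 78, 42: 1}
dark {-44: 0, -42: 0, -40: 0, -38: 0, -36: 0, -34: 0, -32: 1, -30: 28, -28: 0, -26: 0, -24: 0, -22: 0, -20: 0, -18: 0, -16: 0, -14: 0, -12: 0, -10: 0, -8: 0, -6: 0, -4: 0, -2: 0, 0: 0, 2: 0, 4: 0, 6: 1, 8: 7, 10: 77, 12: 115, 14: 108, 16: 108, 18: 8, 20: 0, 22: 0, 24: 0, 26: 0, 28: 0, 30: 0, 32: 0, 34: 0, 36: 0, 38: 0, 40: 3, 42: 1}
u range [-80.08090705  92.61525909]
```

View pics/w6.png

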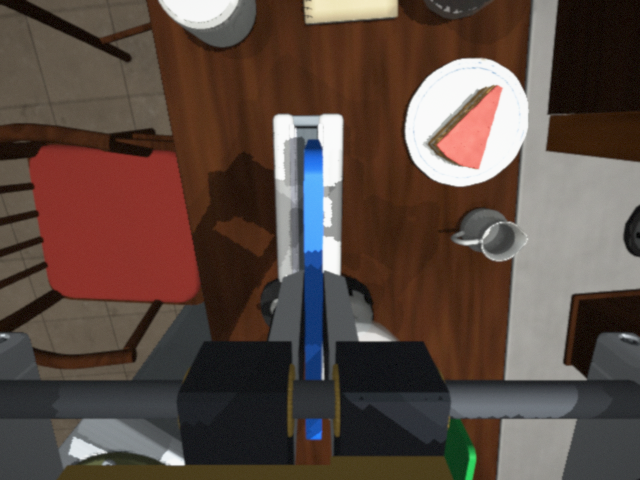

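The wrist view shows the blue board (column 314) hiding part of the mouth, and the case looks offset about +5 mm in n from the board. Before lowering, I check the case centre and any lean of the red board in the first scene and side pictures.

Run:
```python
from h import *
u=np.array([np.cos(.7),np.sin(.7)]);n=np.array([-u[1],u[0]]);B=np.c_[u,n];o=np.array([645,113])@B
def go(nm,c,T):
    P=pts(c,T);X=P[...,:2]@B-o;z=P[...,2];ok=(c["depth"]>0)&(abs(X[...,0])<110)&(abs(X[...,1])<60)
    m=ok&(mask(c,"red") if nm!="now" else False)&(z>95)
    for a in range(95,150,8):
        t=m&(z>=a)&(z<a+8)
        if t.sum()>20: print(nm,"red z",a,t.sum(),"n pct",np.percentile(X[t][:,1],[5,50,95]).round(1),"u",np.percentile(X[t][:,0],[2,98]).round(1))
    hsv=cv2.cvtColor(c["pixels"],cv2.COLOR_RGB2HSV)
    t=ok&(z>92)&(z<100.5)&(hsv[...,1]<60)
    for a,b in((-85,-40),(-40,0),(0,40),(40,85)):
        s=t&(X[...,0]>a)&(X[...,0]<b);q=X[s][:,1]
        if len(q)>30:print(nm,"case u",a,b,"n",np.percentile(q,[.5,99.5]).round(1),"z",np.median(z[s]).round(1))
    q=X[t][:,0];print(nm,"case u ends",np.percentile(q,[.3,99.7]).round(1))
    h,e=np.histogram(X[t&(abs(X[...,0])<70)][:,1],bins=np.arange(-44,46,3));print(h.tolist())
for nm in("scene","side"):
    c=dict(np.load(f"pics/{nm}0.npz"));go(nm,c,c["pose"])
b=cam("scene");go("now",b,b["pose"])
b=cam("side");go("now",b,b["pose"])
```

```text
scene red z 95 374 n pct [3.3 5.2 6.9] u [-69.8  75.2]
scene red z 103 387 n pct [2.9 4.8 6.5] u [-71.   75.4]
scene red z 111 376 n pct [2.5 4.3 5.9] u [-71.3  75.3]
scene red z 119 418 n pct [1.7 3.6 5.4] u [-69.8  75.3]
scene red z 127 393 n pct [0.4 3.1 4.8] u [-71.2  75.4]
scene red z 135 398 n pct [0.5 2.6 4.3] u [-68.9  75. ]
scene red z 143 407 n pct [-5.5  0.2  3.5] u [-62.4  70.1]
scene case u -85 -40 n [-2.2 42. ] z 95.6
scene case u -40 0 n [19.  42.1] z 95.6
scene case u 0 40 n [19.4 42.7] z 95.6
scene case u 40 85 n [-27.8  41.4] z 95.7
scene case u ends [-88.1  94. ]
[0, 0, 0, 0, 0, 4, 4, 3, 6, 1, 0, 0, 0, 0, 0, 0, 0, 0, 0, 0, 4, 80, 149, 117, 118, 112, 170, 168, 65]
side red z 135 26 n pct [-1.9  3.8  4.3] u [-74.1  46.1]
side red z 143 193 n pct [-3.3 -0.   3.4] u [-70.3  61.8]
side case u -85 -40 n [-28.8  41.2] z 96.4
side case u -40 0 n [-28.8  41.5] z 96.2
side case u 0 40 n [-28.6  41.4] z 96.3
side case u 40 85 n [-28.9  41.2] z 96.2
side case u ends [-90.9  90.8]
[0, 0, 0, 0, 6, 64, 72, 70, 71, 74, 75, 73, 61, 5, 0, 0, 0, 0, 0, 0, 35, 73, 72, 75, 73, 77, 76, 68, 35]
now case u -85 -40 n [-27.2  41.2] z 95.2
now case u -40 0 n [-27.8  41. ] z 95.2
now case u 0 40 n [-28.2  41.2] z 95.2
now case u 40 85 n [-27.4  41.8] z 95.4
now case u ends [-88.4  93.4]
[0, 0, 0, 0, 4, 34, 78, 121, 93, 109, 102, 88, 206, 102, 117, 113, 101, 114, 113, 92, 31, 96, 136, 109, 124, 120, 148, 193, 56]
now case u -85 -40 n [-28.7  41.2] z 95.7
now case u -40 0 n [-28.6  41. ] z 95.6
now case u 0 40 n [-28.3  41.1] z 95.9
now case u 40 85 n [-28.4  41.4] z 95.8
now case u ends [-90.   90.8]
[0, 0, 0, 0, 3, 64, 70, 73, 72, 75, 75, 70, 72, 41, 51, 46, 53, 67, 69, 69, 80, 69, 72, 74, 74, 73, 71, 76, 33]
```

This confirms that red was leaning about 3.6° on the flap. The case and channel centre is at n ≈ +6 mm, with the hinge on the +n side, so I'll shift there and lower to just above the flap.

```bash
python3 -m inch '[[[0,0,0],[-0.0033,0.0047,0],0],[[0,0,0],[0,0,-0.012],0],[[0,0,0],[0,0,-0.015],0],[[0,0,0],[0,0,-0.018],0],[[0,0,0],[0,0,-0.018],0],[[0,0,0],[0,0,-0.015],0],[[0,0,0],[0,0,-0.01],0],[[0,0,0],[0,0,-0.008],0],[[0,0,0],[0,0,0],0],[[0,0,0],[0,0,0],0]]'
python3 - <<'E'
from h import *
u=np.array([np.cos(.7),np.sin(.7)]);n=np.array([-u[1],u[0]]);B=np.c_[u,n];o=np.array([645,113])@B
s,w,T=wrist();b=cam("scene");d=cam("side");print(s["eef_pos"],(s["eef_pos"][:2]@B-o).round(1))
for nm,c,TT in(("wrist",w,T),("scene",b,b["pose"]),("side",d,d["pose"])):
    P=pts(c,TT);m,_=board(c,TT,"blue",(642,118))
    if m.sum()<50: print(nm,m.sum());continue
    X=P[...,:2]@B-o;z=P[...,2];zt=np.percentile(z[m],99);t=m&(z>zt-5)
    print(nm,"top",zt.round(1),"low",np.percentile(z[m],1).round(1),"n",np.percentile(X[t][:,1],[3,50,97]).round(1),"u",np.percentile(X[m][:,0],[1,99]).round(1))
E
```

```text
clock: 20.02
eef_pos: [641.6, 118.1, 203.9]
eef_rot: [-1.571, 0.0, -2.443]
wrist_force: [0.3, -0.5, -2.5]
finger_gap: 7.6
[641.60807106 118.12830155 203.93905912] [0.7 6.1]
wrist top 238.5 low 93.3 n [ 2.9  6.7 10.4] u [-65.7  75.1]
scene top 237.3 low 108.2 n [ 2.8  8.6 11. ] u [-72.6  75.5]
side top 276.0 low 93.7 n [ 1.6  2.8 11. ] u [-75.9  55.3]
```

```bash
python3 -m inch '[[[0,0,0],[0,0,-0.005],0],[[0,0,0],[0,0,-0.005],0],[[0,0,0],[0,0,-0.005],0],[[0,0,0],[0,0,-0.005],0],[[0,0,0],[0,0,-0.005],0],[[0,0,0],[0,0,-0.005],0],[[0,0,0],[0,0,-0.005],0],[[0,0,0],[0,0,0],0],[[0,0,0],[0,0,0],0],[[0,0,0],[0,0,0],0]]'
```

```text
clock: 21.0
eef_pos: [641.6, 117.8, 168.5]
eef_rot: [-1.571, -0.0, -2.443]
wrist_force: [0.6, -0.8, -1.9]
finger_gap: 7.6
```

```bash
python3 -m inch '[[[0,0,0],[0,0,-0.003],0],[[0,0,0],[0,0,-0.003],0],[[0,0,0],[0,0,-0.003],0],[[0,0,0],[0,0,-0.003],0],[[0,0,0],[0,0,-0.003],0],[[0,0,0],[0,0,0],0],[[0,0,0],[0,0,0],0],[[0,0,0],[0,0,0],0],[[0,0,0],[0,0,0],0],[[0,0,0],[0,0,0],0]]'
```

```text
clock: 21.83
eef_pos: [641.6, 117.8, 153.5]
eef_rot: [-1.571, 0.0, -2.443]
wrist_force: [0.6, -1.2, -1.5]
finger_gap: 7.3
```

```bash
python3 -m inch '[[[0,0,0],[0,0,-0.005],0],[[0,0,0],[0,0,-0.005],0],[[0,0,0],[0,0,-0.005],0],[[0,0,0],[0,0,-0.005],0],[[0,0,0],[0,0,-0.005],0],[[0,0,0],[0,0,-0.005],0],[[0,0,0],[0,0,-0.004],0],[[0,0,0],[0,0,-0.002],0],[[0,0,0],[0,0,0],0],[[0,0,0],[0,0,0],0]]'
python3 -m inch '[[[0,0,0],[0,0,-0.001],0],[[0,0,0],[0,0,-0.001],0],[[0,0,0],[0,0,-0.001],0],[[0,0,0],[0,0,-0.001],0],[[0,0,0],[0,0,0],0],[[0,0,0],[0,0,0],0],[[0,0,0],[0,0,0],0],[[0,0,0],[0,0,0],0],[[0,0,0],[0,0,0],0],[[0,0,0],[0,0,0],0]]'
```

```text
clock: 22.67
eef_pos: [641.5, 117.8, 117.4]
eef_rot: [-1.571, -0.0, -2.443]
wrist_force: [1.1, -2.2, -2.3]
finger_gap: 7.6
clock: 23.5
eef_pos: [641.6, 117.9, 113.4]
eef_rot: [-1.571, -0.0, -2.443]
wrist_force: [1.0, -1.2, -2.8]
finger_gap: 7.3
```

Not touching the floor yet, so down in half-millimetre steps.

```bash
python3 -m inch '[[[0,0,0],[0,0,-0.0005],0],[[0,0,0],[0,0,-0.0005],0],[[0,0,0],[0,0,-0.0005],0],[[0,0,0],[0,0,-0.0005],0],[[0,0,0],[0,0,0],0],[[0,0,0],[0,0,0],0],[[0,0,0],[0,0,0],0],[[0,0,0],[0,0,0],0],[[0,0,0],[0,0,0],0],[[0,0,0],[0,0,0],0]]'
```

```text
clock: 24.33
eef_pos: [641.8, 117.8, 113.0]
eef_rot: [-1.57, 0.001, -2.443]
wrist_force: [-5.4, -2.5, 10.7]
finger_gap: 7.5
```

```bash
python3 -m inch '[[[0,0,0],[0,0,-0.0005],0],[[0,0,0],[0,0,-0.0005],0],[[0,0,0],[0,0,0],0],[[0,0,0],[0,0,0],0],[[0,0,0],[0,0,0],0],[[0,0,0],[0,0,0],0],[[0,0,0],[0,0,0],0],[[0,0,0],[0,0,0],0],[[0,0,0],[0,0,0],0],[[0,0,0],[0,0,0],0]]'
python3 - <<'E'
from h import *
s=manip.read_state();print(s["wrist_force"],s["moment"],s["eef_pos"])
u=np.array([np.cos(.7),np.sin(.7)]);n=np.array([-u[1],u[0]]);B=np.c_[u,n];o=np.array([645,113])@B
b=cam("scene");P=pts(b);m,_=board(b,b["pose"],"blue",(642,118));X=P[...,:2]@B-o;z=P[...,2]
for a in range(-70,71,20):
    t=m&(abs(X[...,0]-a)<10);print(a,np.percentile(z[t],98).round(1) if t.sum()>20 else t.sum(),end="; ")
E
```

```text
clock: 25.17
eef_pos: [641.8, 117.8, 113.0]
eef_rot: [-1.57, 0.001, -2.443]
wrist_force: [-7.4, -4.0, 18.3]
finger_gap: 7.6
[-7.41198464 -4.04989679 18.27659904] [-0.54864287  1.93465679  0.0817131 ] [641.84094928 117.79082613 113.01170411]
-70 143.7; -50 144.4; -30 145.9; -10 142.4; 10 146.3; 30 146.4; 50 146.3; 70 146.1;
```

```bash
python3 -m inch '[[[0,0,0],[0,0,0.001],0],[[0,0,0],[0,0,0],0.012],[[0,0,0],[0,0,0],0.02],[[0,0,0],[0,0,0],0.03],[[0,0,0],[0,0,0],0.04],[[0,0,0],[0,0,0],0.04],[[0,0,0],[0,0,0],0.04],[[0,0,0],[0,0,0.01],0.04],[[0,0,0],[0,0,0.02],0.04],[[0,0,0],[0,0,0.03],0.05]]'
python3 -m inch '[[[0,0,0],[0,0,0.03],0.05],[[0,0,0],[0,0,0.03],0.06],[[0,0,0],[0,0,0.03],0.06],[[0,0,0],[0,0,0.03],0.06],[[0,0,0],[0,0,0.02],0.06],[[0,0,0],[-0.02,0.02,0],0.06],[[0,0,0],[-0.025,0.025,0],0.06],[[0,0,0],[-0.025,0.025,0],0.06],[[0,0,0],[-0.02,0.02,0],0.06],[[0,0,0],[0,0,0],0.06]]'
python3 - <<'E'
from h import *
u=np.array([np.cos(.7),np.sin(.7)]);n=np.array([-u[1],u[0]]);B=np.c_[u,n];o=np.array([645,113])@B
s,w,T=wrist();b=cam("scene");d=cam("side");print(s["eef_pos"],s["wrist_force"])
save(b,"pics/s9.png");save(d,"pics/d9.png")
for nm,c,TT in(("wrist",w,T),("scene",b,b["pose"]),("side",d,d["pose"])):
    P=pts(c,TT);z=P[...,2]
    for k,q,f in(("blue",(642,118),0),("red",(437,-193),1),("yellow",(463,-224),1),("green",(489,-258),1)):
        m,_=board(c,TT,k,q)
        if m.sum()<60: continue
        t=m&(z>np.percentile(z[m],99)-5);r=cv2.minAreaRect(P[t][:,:2].astype(np.float32))
        X=P[...,:2]@B-o
        print(nm,k,"top",np.percentile(z[m],99).round(1),np.round(r[0],1),np.round(r[1],1),"ends z",[np.percentile(z[t&g],95).round(1) if (t&g).sum()>5 else None for g in(X[...,0]<np.median(X[t][:,0])-40,X[...,0]>np.median(X[t][:,0])+40)])
E
```

```text
clock: 26.05
eef_pos: [640.6, 117.8, 170.5]
eef_rot: [-1.573, -0.003, -2.443]
wrist_force: [0.4, -0.5, 0.0]
finger_gap: 43.3
clock: 26.88
eef_pos: [548.7, 211.1, 313.2]
eef_rot: [-1.571, 0.002, -2.439]
wrist_force: [0.1, 0.1, 0.2]
finger_gap: 60.2
[548.73144839 211.05596903 313.20182684] [0.12086291 0.08748721 0.22351409]
wrist blue top 147.2 [642.7 116.3] [144.6   8.7] ends z [np.float64(146.9), np.float64(147.0)]
scene blue top 146.9 [645.5 116.5] [140.4  11.4] ends z [np.float64(146.7), np.float64(147.0)]
scene red top 146.2 [ 439.  -189.7] [140.2  10.8] ends z [None, np.float64(147.6)]
scene yellow top 147.2 [ 458.8 -229.9] [121.3  12.8] ends z [None, np.float64(146.8)]
scene green top 147.1 [ 494.5 -254. ] [36.5  9.5] ends z [None, None]
side blue top 149.1 [641.1 114.2] [139.5   8. ] ends z [np.float64(148.7), np.float64(148.4)]
side red top 148.4 [ 435.1 -193.5] [143.1   8.3] ends z [np.float64(148.4), None]
side yellow top 147.6 [ 461.7 -222.1] [143.6   6.9] ends z [np.float64(146.1), np.float64(147.2)]
side green top 147.0 [ 487.8 -257.3] [143.9   7.4] ends z [np.float64(147.6), np.float64(147.4)]
```

View pics/s9.png

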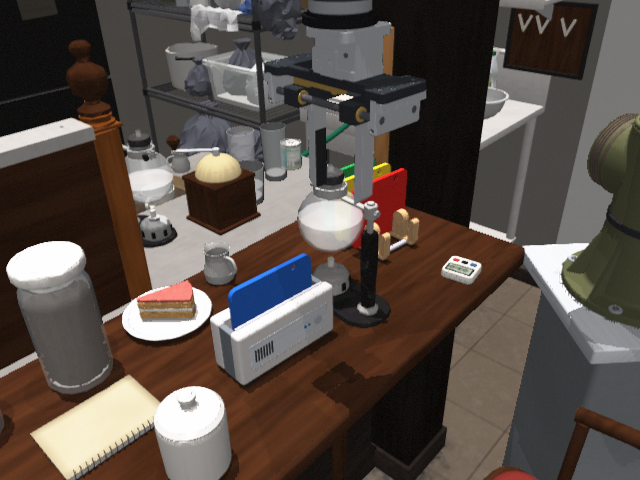

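The scene view shows blue standing in the steriliser at (270,290), level and at the height red had, and red in the rack at (385,205). The siphon and creamer look untouched.

```bash
python3 -c "
from cell import ticket
print(ticket.sign_off())"
```

```text
the job is handed in; nothing more can be done
None
```

I finished the swap and handed the job in at about 27 s of the 69 s allowed; sign-off gives no verdict. I lifted the red board out of the steriliser and lowered it into the empty rack slot between blue and yellow. Then I drew blue out and pushed it down past the flap until it touched the floor. Both boards were carried round the robot side of the siphon.

**Last checks:**
- **Red:** its top edge was at 145.8 mm from close by, level with its neighbours. Its angle then read 39.3° against about 38.4° for the others, but part of the edge was hidden, so that figure is rough.
- **Blue:** its top edge was at about 147 mm at both ends, the same reading red gave when it stood there. It leans slightly on the flap, as red did (about 3.6°).
- **Other boards and counter:** yellow and green measured within a few mm of their starting places. I saw no change in the siphon and creamer in the pictures but did not measure them.
- **Forces:** the highest wrist force reported at the end of a move was about 20 N. The tool was touching nothing at the end.
- **Flap:** I saw it shut only in the picture after red came out and did not measure its angle.

**Disagreement:** the side camera reads heights about 1–2 mm higher than the scene and wrist cameras, which is within the stated calibration.

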